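# Clamp the toy blank with the draw latch

## Robot

A 6-joint arm with a two-finger parallel gripper is mounted at the origin on the work surface. World frame = base frame: x ahead of the robot, y to its left, z up, the work surface at z = 0. Lengths are in m, angles in rad, forces in N, time in s.
With the tool pointing down it reaches from about 0.35 to 0.85 m from the base axis. Payload 8.1 kg.
Tool frame: the origin (TCP) lies at the very end of the fingers, on their centre line; the grasp point (between the pads) lies 19 mm behind it; z points along the fingers, y is the direction in which the jaws open and shut (so a half turn about z gives the same grasp; the last joint's range is limited). The gripper opens to 93 mm and grips with 3 to 60 N. Pads are 15 mm wide; open, the fingers measure 128 mm over their backs; the gripper's body (75 mm by 188 mm) begins 65 mm behind the grasp point.
Start: joints at [1.023, 0.13, 1.488, -0, 1.523, -0.085], TCP at [0.268, 0.537, 0.219] pointing down, gripper open.
Joint ranges: [-2.96, 2.96], [-0.89, 2.26], [0.02, 2.5], [-1.34, 4.48], [0, 2.73], [-2.66, 2.66]. Speed limits (rad/s): [2.39, 2.39, 2.79, 3.14, 3.14, 3.14].

## Interface

Orientations are given as a rotation vector (axis times angle).
In Python, from plant import * gives the robot as it stands.
- The arm moves only by the tool apply_moves, never from a script. Its argument "commands" is one flat list of numbers, 7 for each row, row after row: the shift along the world's x, y, z in cm, then the turn, a rotation vector about the world's x, y, z in rad, then the finger opening in cm, from 0 to 9.3. A call has 1 to 8 rows; each row shifts and turns the pose as measured when the row begins; what a row does not reach is not made up. A row lasts 1/8 s, in which the tool goes at most 62.5 mm and 10.7 degrees, less where a joint would pass 70% of its speed; a pose out of reach is approached as far as the arm can. A call with a gripper value outside its range is refused whole. The fingers move at their own pace and stop on an object; "squeeze" is the grip in N (left out, the last holds). Time passes only in rows, so rows that do not move let the fingers close. It gives the time, the measured TCP pose, the force and the opening at its end, in the units of the state.
- read_state(): the state, without advancing time (a new reading comes with each control period).
- read_camera(name): name is "scene" or "side" or "wrist"; returns (picture, depth): 480x640x3 uint8, blue, green, red; 480x640 float32, m along the optical axis (not along the pixel's ray), 0 where there is no reading.
- camera_model(name): a dict with "intrinsics" (3x3 intrinsics, pixels), "R" (3x3) and "t" (3): a world point X has camera coordinates R X + t. Camera axes: x right, y down, z forward; pixel columns grow to the right and rows downward; lengths in m; the calibration is good to about 2 mm. A picture is of the moment at which its call begins: read the wrist's pose just before it. camera_model takes no time and is no camera call; for the wrist camera it gives the pose at the moment of the call.
- close_job(): hands the job in, once; it reports no verdict.
Trained networks look in the newest picture that a camera, given by its name, has taken for a name from the list of things; names that differ only in an ending like _2 or _b are one class to them, and where a whole thing is asked for, a point or a joint stands for the part that bears it (a point fixed in the world has none). Each returns a list of dicts, best first, with "conf" (0 to 1); they miss things now and then, are a little off and sometimes report something else, mostly with a low value. They report only what shows in the picture. A call takes as long as a camera call.
- find_in(query, camera): "point" ([x, y, z] in m, in the coordinates of the camera as it stood for that picture, good to about 4 mm: the middle of the surface that is visible of it).
- cut_out(query, camera): "mask" (480x640 bool, what is visible of it).
- spot_point(query, camera): "point" ([x, y, z] in m, in the coordinates of the camera as it stood for that picture, good to about 4 mm: a listed point, or the origin of a listed thing).
The state is a dict: "t": time; "q": joint angles; "dq": joint speeds; "joint_torque": joint torques, N m; "tool_pos": TCP position; "orientation": TCP orientation; "force": force on the tool from outside, world axes, zero at the start; "wrist_torque": the same for the moment, N m; "opening": finger opening in m.
Only numpy, scipy, OpenCV 4.12 (cv2) and the standard library are available. Lean on these libraries where they do the work, as an engineer would, in place of code of your own. Each camera call takes 0.05 s, during which the arm holds its last target. There are 200 camera calls.

## Task

Clamp the toy blank in the jig: bring the latch's bail over the brass hook, feel its bar down into the gap behind the hook so that it sits under the lips, then swing the red lever over past centre until it is fully home and let go. Work gently: do not ram the bar onto the hook, do not force the lever, and leave the other things on the bench where they are.

Things in the scene. Friction and masses are not known exactly. Their poses are not given: they have to be found in the camera images.
- jig: Clamping jig: wooden board 290 x 240 x 18 mm, fixed to the bench. Origin on the bench straight under the lever pivot (board from x = -133 to +157 mm, y +-120). Jig +x runs from the latch (blue-grey block with red-tipped lever, top z 54 mm) to the sliding jaw (blue-grey block, top z 61 mm, toy blank on its face) that carries the brass hook; z is up. Carries the jaw and hook.
- hook (a point): Nominal middle of the seated bar, z 74 mm. The hook is two brass prongs 10 mm wide at y = +-14 mm: uprights with lips on top pointing +x; lip underside z 80, top 84 mm; floor z 69. It is screwed down anywhere within 6 mm to either side (jig x) of nominal; that shift is not measured: feel or see it. Site axes are the jig's.
- gap (a point): Nominal middle of the gap into which the bar goes straight down, at lip-top height (z 84 mm), 7 mm beyond point hook in jig x; shifts with the hook (+-6 mm, not measured). The gap lies between the lip ends and a dark guard rib (two pieces, 8 mm thick, same top height) and is 11 mm wide. The bar's middle stops at z about 87 mm on a lip or rib; in the gap it goes down to about 73 mm.
- pivot (a point): Lever pivot axis (parallel to jig y), 74 mm above the bench. Its axes are the jig's axes.
- lever (a joint): Lever angle, rad. At 0 it leans 45 degrees above horizontal towards the hook (+x); upright at 0.785; on dead centre at about 2.36; fully home against its stop at 2.53, pointing away from the hook, 10 degrees below horizontal. Stiff pivot (0.06 N m friction): it stays where left and does not snap home by itself.
- paddle (a point): Middle of the red paddle on the lever's end, 63 mm from the pivot; the paddle is 50 mm long (38 to 88 mm from the pivot), 28 mm wide, 7 mm thick. Its x axis runs along the lever away from the pivot. Needs about 2 to 10 N at its middle to throw it, depending on where the hook sits; over 30 N would bend it.
- bail: Steel bail (loop) hinged on the lever 18 mm from the lever pivot; two legs at y = +-27.5 mm, 88 mm long, joined by the cross bar. Origin on its hinge, x towards the bar, z up through the tab. Stiff hinge (0.03 N m of friction): it stays where left.
- bar (a point): Middle of the bail's round cross bar, 7 mm diameter, 56 mm long along jig y; 88 mm from the bail's hinge. Seated under the lips it rests at jig x 73 to 85 mm before the lever is thrown.
- tab (a point): Grip point of the yellow pull tab that stands on the middle of the bar: 10 mm thick along y, 20 mm along x, reaching from 2 to 38 mm above the bar's middle; this point is 26 mm above the bar. Its axes are the bail's: x along the bail, z up the tab. Can be pinched across y from above.
- jaw (a joint): How far the sliding jaw has been drawn towards the latch, m: 0 at rest, spring 3000 N/m. With the bail hooked and the lever home it reads 0.003 to 0.015.
- spool_blue: Bystander: blue thread spool, 34 mm wide, 42 mm high, standing on the jig board; origin at its underside.
- spool_brown: Bystander: reddish-brown thread spool, 34 mm wide, 42 mm high; origin at its underside.
- spool_tan: Bystander: tan thread spool, 34 mm wide, 42 mm high; origin at its underside.
- jar: Bystander: white lidded jar, 40 mm wide, 46 mm high, standing on the jig board; origin at its underside.
- glue: Bystander: yellow glue bottle, 44 mm wide, 120 mm high; origin at its underside.
- driver: Bystander: screwdriver lying on the bench; origin at its underside.
- rocking_horse: Bystander: red and yellow toy rocking horse on a round wooden stand 64 mm wide, 125 mm high; origin at its underside.

How it is judged:
On the way:
1. the bail's bar is down in the throat behind the brass hook (z of bar in the frame of jig between 0.068 and 0.079 m and x of bar in the frame of jig between 0.0725 and 0.0955 m and value of joint lever below 2 rad), for 0.2 s.
At the end, for the whole second after the job is handed in: The lever is home (within 0.06 rad of its stop), the bar is still down under the hook's lips (jig z 68 to 79 mm, x 64 to 76 mm), the jaw is drawn in by at least 2 mm, and all is at rest and released (value of joint lever above 2.47 rad and value of joint jaw above 0.002 m and velocity of joint lever below 0.05 rad/s and z of bar in the frame of jig between 0.068 and 0.079 m and x of bar in the frame of jig between 0.064 and 0.076 m); the robot touches nothing.
It fails at once if the bar is rammed or dragged onto the hook, guard or jaw with more than 30 N before the lever is thrown (contact force between bail and jig above 30 N and value of joint lever below 1.4 rad).
It fails at once if the lever is pushed with more than 30 N (contact force between lever_c1 and the fingers above 30 N or contact force between lever_c1 and the arm above 30 N).
It fails at once if a bystander is moved more than 20 mm (distance of any of spool_blue, spool_brown, spool_tan, jar, glue, driver, rocking_horse from where it was at the start of the episode above 0.02 m).
It also fails if it takes over 64 s, if anything falls off the work surface, if the arm or the gripper's body presses on something with over 40 N, if the wrist force passes 120 N, or if a joint passes its speed limit or range.

## Working session

There is one attempt and no reset: what is moved stays moved. The work goes in short steps, Python scripts to look and compute and a tool call to move; the robot and the scene stay as the last step left them, time stands still between calls to the robot, and variables do not carry over. Pictures are saved under pics/ and viewed, about 8 in all and at most 12, crops included, and the job is handed in when it is done.

Besides the shell and the picture viewer there is one more tool, called as name(argument=value, ...), one argument or row to a line, values as JSON. apply_moves: Moves the arm, as the interface text tells. Its arguments: {"type":"object","properties":{"commands":{"type":"array"},"squeeze":{"type":"number"}},"required":["commands"]}

```bash
mkdir -p pics; cat > h.py <<'E'
from plant import *
import numpy as np, cv2
from scipy.spatial.transform import Rotation as Ro
def w(cam,p):
    m=camera_model(cam); return np.array(m["R"]).T@(np.array(p)-np.array(m["t"]))
def spot(n,cam,f=spot_point):
    return [(round(d["conf"],2),w(cam,d["point"]).round(4)) for d in f(n,cam)[:2]]
def px(cam,X):
    m=camera_model(cam); c=np.array(m["R"])@np.array(X)+np.array(m["t"]); u=np.array(m["intrinsics"])@c; return (u[:2]/u[2]).round(1)
E
python3 - <<'E'
from h import *
s=read_state(); print(s)
for c in ["scene","side"]:
    im,d=read_camera(c); cv2.imwrite(f"pics/{c}0.png",im)
    for n in ["jig","hook","gap","pivot","paddle","bar","tab","bail"]:
        print(c,n,spot(n,c))
print(read_state()["t"])
E
```

```text
{'t': 0.0, 'q': array([ 1.02260834e+00,  1.31150753e-01,  1.48929275e+00, -1.58665590e-05,
        1.52299813e+00, -8.53621551e-02]), 'dq': array([-6.61371928e-04, -8.03296527e-04, -8.31087809e-05,  6.30244918e-04,
       -1.73449152e-03,  1.77001392e-03]), 'joint_torque': array([ 3.75452203e-06, -5.59862101e+01, -4.91750264e+01,  7.69929565e-02,
        3.55582440e-02, -2.10475346e-04]), 'tool_pos': array([0.26755001, 0.53639932, 0.21758628]), 'orientation': array([-7.20403613e-01, -3.05730133e+00,  2.76711262e-03]), 'force': array([-0.75552598, -0.83751739,  0.15052498]), 'wrist_torque': array([-0.05304119,  0.01146673, -0.0040038 ]), 'opening': 0.09299419053867462}
scene jig [(0.75, array([ 0.5541, -0.0227, -0.0033])), (0.59, array([ 0.6303, -0.0179,  0.075 ]))]
scene hook [(0.66, array([ 0.6292, -0.0206,  0.0732]))]
scene gap [(0.77, array([ 0.6381, -0.0166,  0.0853]))]
scene pivot [(0.83, array([ 0.5505, -0.0251,  0.0764])), (0.29, array([ 0.558 , -0.0263,  0.0879]))]
scene paddle [(0.84, array([ 0.5734, -0.0212,  0.1393]))]
scene bar [(0.56, array([ 0.633 , -0.0123,  0.1295]))]
scene tab [(0.75, array([ 0.6272, -0.012 ,  0.1502])), (0.4, array([ 4.992e-01,  4.240e-01, -1.000e-04]))]
scene bail [(0.58, array([ 0.5598, -0.0303,  0.0903])), (0.41, array([ 0.6265, -0.0191,  0.1499]))]
side jig [(0.7, array([ 0.5521, -0.0213,  0.0006])), (0.6, array([ 0.6307, -0.0125,  0.0717]))]
side hook [(0.86, array([ 0.633 , -0.0127,  0.0715]))]
side gap [(0.68, array([ 0.638 , -0.0133,  0.0849]))]
side pivot [(0.64, array([ 0.5552, -0.0223,  0.0717]))]
side paddle [(0.93, array([ 0.572 , -0.019 ,  0.1369])), (0.58, array([ 0.6396, -0.0125,  0.087 ]))]
side bar [(0.58, array([ 0.6388, -0.0136,  0.1277]))]
side tab [(0.67, array([ 0.6304, -0.0125,  0.1528])), (0.67, array([0.4989, 0.4283, 0.0017]))]
side bail [(0.78, array([ 0.5585, -0.0206,  0.0912]))]
0.9
```

View pics/scene0.png

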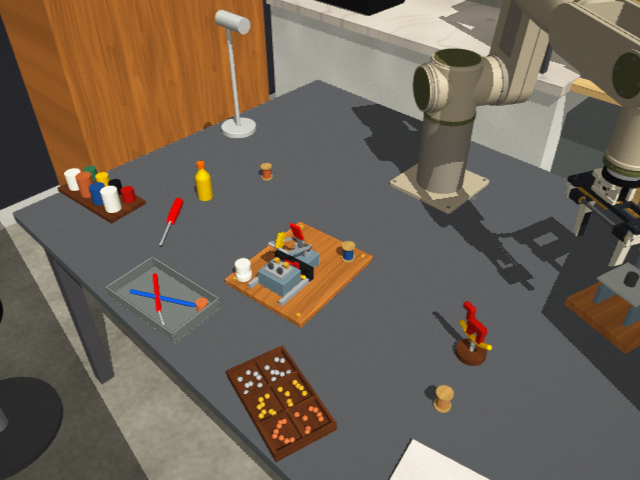

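View pics/side0.png

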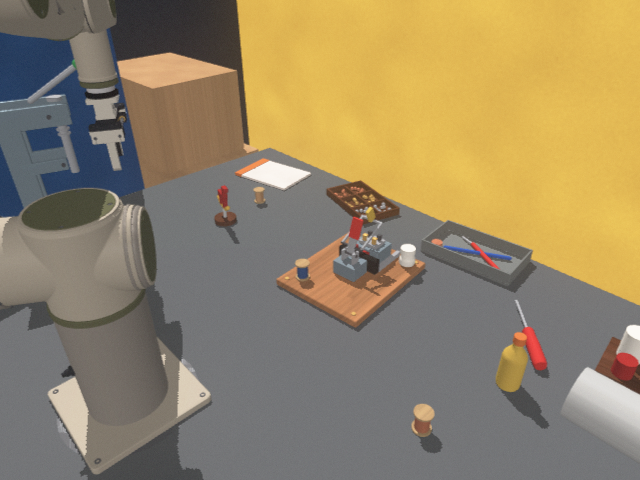

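The scene view shows the jig at about (300,270) with the lever leaning and the bail raised. The side view agrees. Next I get the jig yaw and the nearby bystanders.

```bash
python3 - <<'E'
from h import *
for c in ["scene","side"]:
    im,d=read_camera(c); m=camera_model(c); K=np.array(m["intrinsics"])
    r=cut_out("jig",c)[0]; k=r["mask"]&(d>0); v,u=np.nonzero(k); z=d[k]
    P=np.c_[(u-K[0,2])/K[0,0]*z,(v-K[1,2])/K[1,1]*z,z]; P=(P-np.array(m["t"]))@np.array(m["R"])
    b=P[abs(P[:,2]-.018)<.006]; print(c,r["conf"],len(b),cv2.minAreaRect((b[:,:2]*1000).astype(np.float32)))
    for n in ["spool_blue","jar"]: print(n,spot(n,c))
s=read_state(); print(s["t"],Ro.from_rotvec(s["orientation"]).as_matrix().round(3))
print(px("side",[.635,-.013,.128]))
E
```

```text
scene 0.66 4709 ((564.636962890625, -22.680831909179688), (294.9239501953125, 242.99969482421875), 6.137972354888916)
spool_blue [(0.76, array([0.4581, 0.0361, 0.0205]))]
jar [(0.75, array([ 0.6814, -0.0939,  0.0194]))]
side 0.73 3 ((702.179443359375, -33.02538299560547), (11.101554870605469, 0.7865087985992432), 27.203474044799805)
spool_blue [(0.74, array([0.4609, 0.0404, 0.0183]))]
jar [(0.87, array([ 0.6806, -0.0915,  0.0138]))]
1.3 [[-0.895  0.446  0.   ]
 [ 0.446  0.895  0.   ]
 [ 0.     0.    -1.   ]]
[370.2 219.7]
```

apply_moves(
  commands=[3,-5,2,0,0,0.14,4,3,-5,2,0,0,0.14,4,3,-5,1,0,0,0.14,4,3,-5,0,0,0,0.15,4,3,-5,0,0,0,0,4,3,-5,0,0,0,0,4,3,-5,0,0,0,0,4,3,-5,0,0,0,0,4],
)

```text
t: 2.3
tool_pos: [0.5111, 0.1271, 0.2707]
orientation: [-0.21, 3.129, -0.001]
force: [0.6, 0.4, 0.0]
opening: 0.04
```

apply_moves(
  commands=[3,-5,0,0,0,0,4,3,-5,0,0,0,0,4,3,-5,0,0,0,0,4,0,0,0,0,0,0,4],
)

```text
t: 2.8
tool_pos: [0.6044, -0.0324, 0.2704]
orientation: [-0.203, 3.129, -0.001]
force: [-0.2, 0.4, -0.2]
opening: 0.0396
```

```bash
python3 - <<'E'
from h import *
s=read_state(); R=Ro.from_rotvec(s["orientation"]).as_matrix(); print(R[:,1].round(3), np.degrees(np.arctan2(R[1,1],R[0,1])))
im,d=read_camera("wrist"); cv2.imwrite("pics/w1.png",im); np.save("d1.npy",d)
m=camera_model("wrist"); print("cam",(-np.array(m["R"]).T@np.array(m["t"])).round(3), np.array(m["R"]).round(2).tolist())
for n in ["hook","gap","pivot","paddle","bar","tab","bail"]: print(n,spot(n,"wrist"))
E
```

```text
[-0.129  0.992 -0.001] 97.40665759463013
cam [ 0.535 -0.039  0.437] [[-0.13, 0.99, -0.0], [0.96, 0.13, 0.25], [0.25, 0.03, -0.97]]
hook [(0.87, array([ 0.6332, -0.0104,  0.0715])), (0.68, array([ 0.6258, -0.0173,  0.1485]))]
gap [(0.88, array([ 0.6353, -0.0048,  0.0835]))]
pivot [(0.61, array([ 0.55  , -0.017 ,  0.0705]))]
paddle [(0.68, array([ 0.57  , -0.0176,  0.1328])), (0.16, array([ 0.5506, -0.0183,  0.0735]))]
bar [(0.89, array([ 0.6344, -0.0116,  0.1302])), (0.39, array([0.4564, 0.0442, 0.0222]))]
tab [(0.8, array([ 0.626 , -0.013 ,  0.1526]))]
bail []
```

View pics/w1.png

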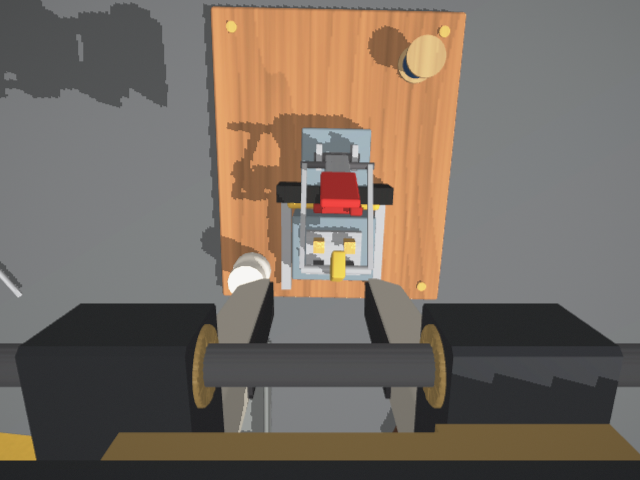

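The wrist view shows the jig nearly aligned with the tool. The brass lips are at (319,246) and (349,246), with dark guard pieces below them at about (318,263) and (352,263). The bar is at row ~270 and the tab at (338,262). I'll back-project these.

```bash
cat >> h.py <<'E'
yaw=np.radians(6.14); O=np.array([.5527,-.0240])
def jig(P):
    P=np.atleast_2d(P); c,s=np.cos(yaw),np.sin(yaw); q=P[:,:2]-O
    return np.c_[q[:,0]*c+q[:,1]*s,-q[:,0]*s+q[:,1]*c,P[:,2]]*1000
def cloud(d,m):
    K=np.array(m["intrinsics"]); v,u=np.indices(d.shape)
    P=np.stack([(u-K[0,2])/K[0,0]*d,(v-K[1,2])/K[1,1]*d,d],-1)
    return (P-np.array(m["t"]))@np.array(m["R"])
E
python3 - <<'E'
from h import *
im=cv2.imread("pics/w1.png"); d=np.load("d1.npy"); P=cloud(d,camera_model("wrist"))
b=(abs(P[...,2]-.018)<.005)&(d>0); b[300:]=0; b[:,:205]=0;b[:,480:]=0
r=cv2.minAreaRect((P[b][:,:2]*1000).astype(np.float32)); print(b.sum(),r)
J=jig(P.reshape(-1,3)).reshape(P.shape)
hsv=cv2.cvtColor(im,cv2.COLOR_BGR2HSV)
for n,(r0,r1,c0,c1) in dict(hL=(232,260,308,330),hR=(232,260,340,362)).items():
    g=(hsv[r0:r1,c0:c1,1]>130)&(hsv[r0:r1,c0:c1,0]<35); q=J[r0:r1,c0:c1][g]
    print(n,g.sum(),q.min(0).round(1),q.max(0).round(1),np.median(q,0).round(1))
for c in (318,320,322,346,348,350): print(c,[tuple(J[r,c].round(0).astype(int)) + tuple(im[r,c].tolist()) for r in range(236,276,3)])
k=(hsv[...,1]>150)&(abs(hsv[...,0].astype(int)-26)<5)&(J[...,2]>120)&(J[...,2]<190); k[300:]=0; k=k&(abs(J[...,0]-75)<30)&(abs(J[...,1])<30)
q=J[k]; print("tab",k.sum(),q.min(0),q.max(0),q.mean(0)); 
for n,(r,c) in dict(bolt1=(26,231),bolt2=(31,445),bolt3=(286,421)).items(): print(n,J[r,c])
print("spots",jig([[.6344,-.0116,.1302],[.626,-.013,.1526],[.6332,-.0104,.0715],[.57,-.0176,.1328]]).round(1))
E
```

```text
49588 ((563.229736328125, -17.467941284179688), (290.20355224609375, 240.55691528320312), 6.630659103393555)
hL 69 [ 73.4 -11.9  77.8] [84.7 -3.5 87.2] [78.8 -7.4 85.1]
hR 121 [61.   7.1 74.2] [ 83.7  24.5 163.2] [73.6 17.2 86.1]
318 [(np.int64(73), np.int64(-8), np.int64(71), 139, 137, 137), (np.int64(73), np.int64(-8), np.int64(80), 62, 105, 132), (np.int64(75), np.int64(-8), np.int64(85), 124, 220, 243), (np.int64(78), np.int64(-8), np.int64(86), 120, 214, 242), (np.int64(80), np.int64(-8), np.int64(86), 123, 218, 243), (np.int64(83), np.int64(-8), np.int64(86), 117, 210, 240), (np.int64(91), np.int64(-8), np.int64(70), 215, 214, 213), (np.int64(93), np.int64(-8), np.int64(71), 172, 170, 169), (np.int64(96), np.int64(-8), np.int64(74), 86, 85, 85), (np.int64(96), np.int64(-8), np.int64(82), 60, 59, 61), (np.int64(82), np.int64(-8), np.int64(131), 135, 133, 133), (np.int64(84), np.int64(-8), np.int64(133), 215, 214, 213), (np.int64(87), np.int64(-8), np.int64(133), 208, 206, 206), (np.int64(114), np.int64(-7), np.int64(63), 186, 178, 162)]
320 [(np.int64(73), np.int64(-7), np.int64
[... 3778 characters left out ...]
(23), np.int64(71), 135, 134, 134), (np.int64(96), np.int64(22), np.int64(80), 61, 61, 61), (np.int64(82), np.int64(18), np.int64(131), 125, 124, 124), (np.int64(84), np.int64(18), np.int64(131), 204, 203, 201), (np.int64(86), np.int64(18), np.int64(132), 213, 211, 210), (np.int64(114), np.int64(24), np.int64(63), 192, 187, 174)]
tab 389 [ 60.95189548   0.94619822 144.0305288 ] [ 89.15604233  10.41173367 168.31629961] [ 71.10911806   5.69008823 163.33103057]
bolt1 [-114.78549509  -95.54447841   20.53510834]
bolt2 [-116.24889727  105.09149719   21.40140014]
bolt3 [138.58082258 106.59657653  21.80725822]
spots [[ 82.6   3.6 130.2]
 [ 74.1   3.1 152.6]
 [ 81.5   4.9  71.5]
 [ 17.9   4.5 132.8]]
```

```bash
sed -i 's/yaw=np.radians(6.14); O=.*/yaw=np.radians(6.63); O=np.array([.5513,-.0189])/' h.py; cat >> h.py <<'E'
from scipy.optimize import brentq
Rj=Ro.from_euler('z',yaw).as_matrix(); O3=np.r_[O,0]
def beta(x,z):  # bail angle from bar position (mm, jig)
    f=lambda p: np.hypot(x-18*np.cos(p),z-74-18*np.sin(p))-88
    p=brentq(f,.6,2.6); return np.arctan2(z-74-18*np.sin(p),x-18*np.cos(p)),p
def tcp(x,z,h=16,b=None):
    if b is None: b=beta(x,z)[0]
    s,c=np.sin(b),np.cos(b); zt=np.array([s,0,-c]); y=np.array([0,1,0]); R=Rj@np.c_[np.cross(y,zt),y,zt]
    return Rj@(np.array([x-h*s,0,z+h*c])/1000)+O3,R
def barnow(h=16):
    s=read_state(); R=Rj.T@Ro.from_rotvec(s["orientation"]).as_matrix(); p=Rj.T@(s["tool_pos"]-O3)*1000
    return p+h*R[:,2], np.degrees(np.arctan2(R[0,2],-R[2,2])), s["force"]
def plan(ts,s=None):
    s=s or read_state(); p=s["tool_pos"]; R=Ro.from_rotvec(s["orientation"]).as_matrix()
    for q,Q in ts:
        print("cm",((q-p)*100).round(2),"rv",Ro.from_matrix(Q@R.T).as_rotvec().round(3)); p,R=q,Q
E
python3 - <<'E'
from h import *
b,p=beta(85.5,129.5); print(np.degrees([b,p]))
b=np.radians(25.6)
plan([tcp(85.5,129.5,70,b),tcp(85.5,129.5,16,b)])
E
```

```text
[26.09082559 68.94287169]
cm [ 0.28  1.47 -7.94] rv [ 0.056 -0.435 -0.019]
cm [ 2.32  0.27 -4.87] rv [0. 0. 0.]
```

apply_moves(
  commands=[0,0.5,0,0.02,-0.145,-0.006,3,0,0.5,0,0.02,-0.145,-0.006,3,0.3,0.5,-2,0.02,-0.145,-0.006,3,0,0,-3,0,0,0,3,0,0,-2.5,0,0,0,3,0,0,0,0,0,0,3],
)

```text
t: 3.95
tool_pos: [0.6039, -0.0064, 0.1926]
orientation: [-0.165, 2.679, 0.044]
force: [-0.2, 0.5, 0.3]
opening: 0.0301
```

```bash
python3 - <<'E'
from h import *
im,d=read_camera("wrist"); cv2.imwrite("pics/w2.png",im); np.save("d2.npy",d); np.save("h2.npy",hsv:=cv2.cvtColor(im,cv2.COLOR_BGR2HSV))
J=jig(cloud(d,camera_model("wrist")).reshape(-1,3)).reshape(d.shape+(3,))
k=(hsv[...,1]>150)&(abs(hsv[...,0].astype(int)-26)<5)&(J[...,2]>120)&(J[...,2]<190)&(abs(J[...,0]-75)<30)&(abs(J[...,1])<30)
q=J[k]; print("tab",k.sum(),np.percentile(q,[2,50,98],axis=0).round(1),q.mean(0).round(1))
for n in ["bar","tab","paddle"]: print(n,[jig(x[1]).round(1) for x in spot(n,"wrist")])
plan([tcp(85.5,129.5,16,np.radians(25.6))])
E
```

```text
tab 878 [[ 63.1  -9.5 133.8]
 [ 70.3  -5.2 162.4]
 [ 79.2  -0.6 168.1]] [ 70.5  -5.1 158.8]
bar [array([[ 87.5,  -7. , 132.6]])]
tab [array([[ 80. , -11. , 153.1]])]
paddle [array([[ 23.1,  -8.3, 137.9]]), array([[130.8, -89.1,  24.8]])]
cm [ 2.24 -0.25 -5.35] rv [-0.004  0.018 -0.008]
```

View pics/w2.png

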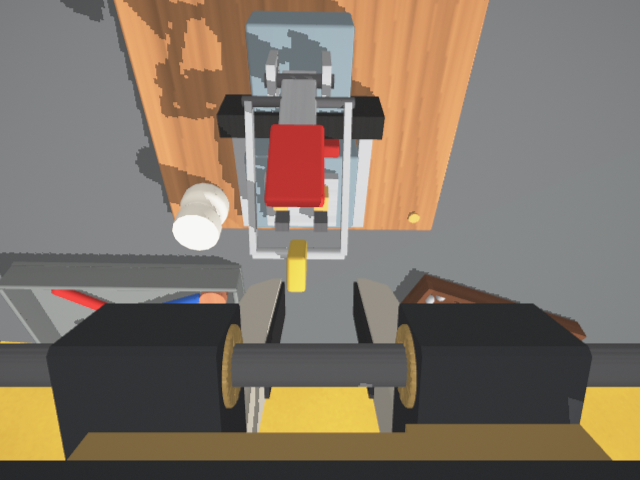

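The tab is at (297,265), left of the finger centre. The y mismatch comes from the arm still settling while w1 was taken. I'll correct the origin by that shift, which then agrees with the scene camera.

```bash
sed -i 's/O=np.array(\[.5513,-.0189\])/O=np.array([.5521,-.0241])/' h.py; python3 - <<'E'
from h import *
im,d=read_camera("wrist"); hsv=cv2.cvtColor(im,cv2.COLOR_BGR2HSV)
J=jig(cloud(d,camera_model("wrist")).reshape(-1,3)).reshape(d.shape+(3,))
k=(hsv[...,1]>150)&(abs(hsv[...,0].astype(int)-26)<5)&(J[...,2]>120)&(J[...,2]<190)&(abs(J[...,0]-75)<30)&(abs(J[...,1])<30)
q=J[k]; print("tab",k.sum(),np.percentile(q,[2,50,98],axis=0).round(1))
g=(hsv[...,2]>100)&(hsv[...,1]<60)&(abs(J[...,2]-130)<8)&(abs(J[...,0]-86)<8)&(abs(abs(J[...,1])-15)<8); q=J[g];print("bar",g.sum(),np.percentile(q,[2,50,98],axis=0).round(1))
plan([tcp(85.5,129.5,70,np.radians(25.6)),tcp(85.5,129.5,16,np.radians(25.6))]); print(barnow())
E
```

```text
tab 860 [[ 61.8  -4.4 132.8]
 [ 68.9   0.4 160.2]
 [ 77.8   4.9 166. ]]
bar 578 [[ 81.9 -22.3 126.3]
 [ 83.7   7.5 130.4]
 [ 87.6  22.3 132. ]]
cm [-0.   -1.03 -0.48] rv [-0.004  0.018 -0.008]
cm [ 2.32  0.27 -4.87] rv [0. 0. 0.]
(array([ 63.66623291,  10.32661363, 183.09094095]), np.float64(26.658133753953496), array([-0.47551313,  0.05593189, -0.12127004]))
```

apply_moves(
  commands=[0,-1.0,-0.4,0,0,0,3,0,0,0,0,0,0,3,0,0,0,0,0,0,3],
)

```text
t: 4.58
tool_pos: [0.6083, -0.0186, 0.1953]
orientation: [-0.165, 2.669, 0.041]
force: [0.6, -0.5, 0.2]
opening: 0.0301
```

```bash
python3 - <<'E'
from h import *
plan([tcp(85,129,16,np.radians(25.6))]); print(barnow())
E
```

```text
cm [ 2.14  0.36 -5.19] rv [-0.003  0.021 -0.008]
(array([ 63.65888371,  -1.00433718, 181.03952432]), np.float64(26.804817488337186), array([ 0.63926865, -0.51093119,  0.24790771]))
```

apply_moves(
  commands=[0.7,0.1,-1.7,0,0.02,0,3,0.7,0.1,-1.7,0,0,0,3,0.5,0.1,-1.2,0,0,0,3,0.0,0,0,0,0,0,3,0,0,0,0,0,0,3],
)

```text
t: 5.2
tool_pos: [0.6284, -0.0159, 0.1495]
orientation: [-0.164, 2.688, 0.042]
force: [0.0, -0.6, -0.4]
opening: 0.0298
```

```bash
python3 - <<'E'
from h import *
plan([tcp(85,129,16,np.radians(25.6))]); print(barnow())
E
```

```text
cm [ 0.12  0.08 -0.6 ] rv [-0.003  0.002 -0.007]
(array([ 83.71538765,  -0.58870995, 135.03948248]), np.float64(25.729053562859274), array([ 0.01658637, -0.6324036 , -0.420346  ]))
```

Lower the last few mm, then close gently.

apply_moves(
  commands=[0.1,0.1,-0.5,0,0,0,3,0,0,0,0,0,0,0.7,0,0,0,0,0,0,0.7,0,0,0,0,0,0,0.7,0,0,0,0,0,0,0.7],
  squeeze=15,
)

```text
t: 5.82
tool_pos: [0.63, -0.0152, 0.1459]
orientation: [-0.164, 2.686, 0.041]
force: [-0.2, -0.1, -0.6]
opening: 0.0099
```

```bash
python3 - <<'E'
from h import *
print(barnow(), read_state()["opening"]); m=camera_model("wrist")
im,d=read_camera("wrist"); hsv=cv2.cvtColor(im,cv2.COLOR_BGR2HSV)
J=jig(cloud(d,m).reshape(-1,3)).reshape(d.shape+(3,))
g=(hsv[...,1]<60)&(abs(J[...,2]-129)<8)&(abs(J[...,0]-85)<9)&(abs(abs(J[...,1])-20)<4); q=J[g];print("bar",g.sum(),np.percentile(q,[2,50,98],axis=0).round(1))
plan([tcp(x,z) for x,z in [(88,118),(90.5,106),(91,96),(91,90)]])
E
```

```text
(array([ 8.53582134e+01, -1.11580590e-01,  1.31545010e+02]), np.float64(25.855119626611494), array([-0.21675092, -0.09110721, -0.5831263 ])) 0.009866566230429688
bar 369 [[ 81.9 -23.8 126.3]
 [ 83.1 -16.4 129.9]
 [ 86.4  23.8 132. ]]
cm [ 0.48  0.07 -1.26] rv [-0.02   0.144 -0.006]
cm [ 0.47  0.05 -1.15] rv [-0.016  0.14   0.   ]
cm [ 0.23  0.03 -0.98] rv [-0.013  0.115  0.   ]
cm [ 0.11  0.01 -0.6 ] rv [-0.008  0.068  0.   ]
```

apply_moves(
  commands=[0.5,0.05,-1.0,-0.016,0.14,0,0.7,0.5,0.05,-1.1,-0.016,0.14,0,0.7,0.2,0.0,-0.9,-0.01,0.11,0,0.7,0,0,0,0,0,0,0.7,0,0,0,0,0,0,0.7],
)

```text
t: 6.5
tool_pos: [0.6409, -0.014, 0.1137]
orientation: [-0.184, 3.089, 0.016]
force: [0.2, -0.1, 1.5]
opening: 0.0099
```

```bash
python3 - <<'E'
from h import *
print(barnow(18.5), read_state()["opening"]); m=camera_model("wrist")
im,d=read_camera("wrist"); cv2.imwrite("pics/w3.png",im); hsv=cv2.cvtColor(im,cv2.COLOR_BGR2HSV); np.save("d3.npy",d)
J=jig(cloud(d,m).reshape(-1,3)).reshape(d.shape+(3,))
for c in range(240,400,8):
    col=[(r,)+tuple(J[r,c].round(0).astype(int).tolist()) for r in range(200,330,1) if d[r,c]>0 and 60<J[r,c,0]<115 and 84<J[r,c,2]<115 and abs(J[r,c,1])<30]
    if col: print(c,col[0],col[-1],np.median(np.array(col),0))
plan([tcp(x,z,18.5) for x,z in [(91,96),(91,88)]])
E
```

```text
(array([90.21977917, -0.09613491, 95.173023  ]), np.float64(2.7323293668647395), array([ 0.22499609, -0.13493711,  1.47784341])) 0.009940243056994237
256 (223, 60, -29, 97) (279, 87, -30, 98) [251.  73. -29.  98.]
264 (222, 60, -25, 93) (294, 95, -26, 97) [258.  77. -26.  97.]
272 (281, 89, -22, 95) (287, 92, -22, 97) [284.  90. -22.  97.]
280 (281, 89, -19, 95) (282, 89, -18, 96) [281.5  89.  -18.5  95.5]
288 (245, 75, -15, 84) (263, 84, -15, 84) [252.  78. -15.  84.]
296 (246, 75, -11, 84) (278, 80, -10, 113) [256.5  80.  -11.   85. ]
304 (281, 89, -7, 95) (281, 89, -7, 95) [281.  89.  -7.  95.]
312 (272, 83, -3, 100) (283, 82, -3, 114) [277.5  82.5  -3.  107. ]
320 (272, 83, 1, 99) (284, 82, 1, 115) [277.5  83.    1.  106.5]
328 (274, 84, 5, 99) (284, 83, 4, 114) [279.  84.   4. 106.]
336 (247, 75, 9, 85) (278, 80, 8, 114) [257.  80.   9.  85.]
344 (247, 75, 13, 85) (264, 85, 13, 84) [256.5  80.5  13.   84. ]
352 (246, 75, 17, 85) (281, 90, 17, 94) [257.5  81.   17.   85. ]
360 (281, 90, 20, 94) (283, 90, 20, 96) [282.  90.  20.  95.]
368 (281, 89, 24, 95) (293, 94, 24, 98) [287.  92.  24.  98.]
376 (223, 60, 27, 96) (291, 93, 28, 98) [257.  76.  27.  97.]
cm [0.08 0.04 0.06] rv [-0.007 -0.001 -0.004]
cm [ 0.17  0.02 -0.8 ] rv [-0.011  0.09  -0.   ]
```

View pics/w3.png

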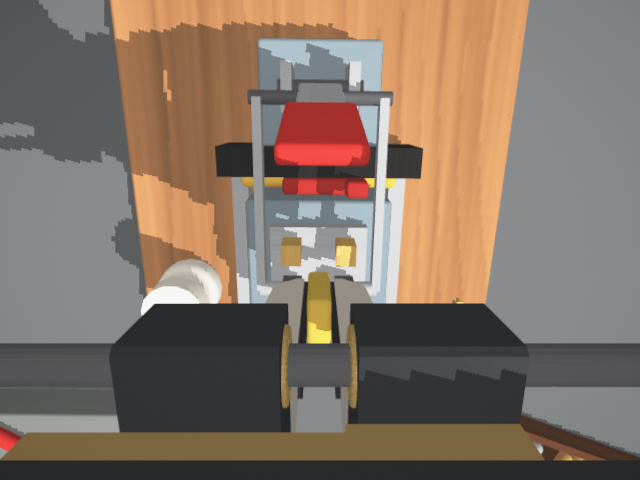

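The wrist view shows the lips at (291,252) and (345,252), spanning jig x 75 to 85. The bar's front edge is at x≈89, so its middle is at ≈92, against a gap centre of ≈91. I'll shift about 1 mm back and feel down.

apply_moves(
  commands=[0.0,0.0,-0.35,-0.005,0.045,0,0.7,0.05,0.0,-0.35,-0.005,0.045,0,0.7,0,0,0,0,0,0,0.7,0,0,0,0,0,0,0.7],
)

```text
t: 7.05
tool_pos: [0.6411, -0.0141, 0.1102]
orientation: [0.183, -3.102, -0.01]
force: [-0.1, 0.8, -1.7]
opening: 0.0104
```

```bash
python3 - <<'E'
from h import *
print(barnow(18.5)); m=camera_model("wrist")
im,d=read_camera("wrist"); J=jig(cloud(d,m).reshape(-1,3)).reshape(d.shape+(3,))
for c in range(264,378,4):
    col=np.array([J[r,c] for r in range(230,330) if d[r,c]>0 and 70<J[r,c,0]<115 and 80<J[r,c,2]<100 and abs(J[r,c,1])<30])
    if len(col): print(c,col[0].round(1),col[-1].round(1))
E
```

```text
(array([88.97637503, -0.20802002, 91.73977339]), np.float64(-1.9523292289816059), array([-0.11072774,  0.8370946 , -1.65318092]))
264 [ 70.1 -25.6  94.4] [ 96.3 -26.6  92. ]
268 [ 89.4 -24.6  91.1] [ 94.3 -24.3  94.5]
272 [ 89.4 -22.6  91.2] [ 90.3 -22.3  94.4]
276 [ 89.9 -20.8  89.5] [ 89.5 -20.6  92.3]
280 [ 74.4 -19.   84.7] [ 77.2 -19.   85.8]
284 [ 74.3 -17.2  83. ] [ 85.4 -17.2  84.3]
288 [ 74.3 -15.3  81. ] [ 85.3 -15.2  84.6]
292 [ 74.4 -13.3  80.4] [ 85.4 -13.2  83.9]
296 [ 74.4 -11.3  80.4] [ 85.2 -11.2  84.7]
300 [74.5 -9.3 80.2] [85.1 -9.2 84.9]
308 [84.5 -5.  96.9] [84.8 -4.9 99.1]
312 [82.9 -3.1 97.1] [83.  -3.1 99.9]
316 [83.  -1.2 96.9] [83.1 -1.2 99.8]
320 [83.1  0.7 96.6] [83.1  0.6 99.6]
324 [83.1  2.5 96.6] [83.8  2.5 97.5]
328 [83.9  4.4 97.2] [84.   4.4 98.4]
336 [74.5  8.8 82.2] [85.3  8.8 84.5]
340 [74.9 10.9 80.3] [85.5 10.9 83.8]
344 [74.5 12.9 81.9] [85.4 12.9 84.1]
348 [74.7 14.9 81.2] [85.4 14.9 84.2]
352 [74.7 16.8 83.2] [85.4 16.9 84. ]
356 [74.9 18.8 82.6] [82.7 18.8 84.4]
364 [89.7 22.2 91.6] [89.7 22.  93. ]
368 [89.7 24.1 91.6] [92.8 23.7 95.8]
372 [70.2 25.4 91.8] [95.7 26.  93.4]
376 [70.  26.9 94.5] [94.2 27.7 94.8]
```

apply_moves(
  commands=[-0.2,0.0,0,0,0,0,0.7,0,0.0,0,0,0,0,0.7,0,0,0,0,0,0,0.7],
  squeeze=25,
)

```text
t: 7.48
tool_pos: [0.6401, -0.0142, 0.1118]
orientation: [0.183, -3.107, -0.009]
force: [2.9, 1.0, -2.9]
opening: 0.0096
```

```bash
cat >> h.py <<'E'
def look():
    print(barnow(18.5)); m=camera_model("wrist")
    im,d=read_camera("wrist"); J=jig(cloud(d,m).reshape(-1,3)).reshape(d.shape+(3,))
    for c in (268,272,288,294,340,348,364,368):
        col=np.array([J[r,c] for r in range(230,330) if d[r,c]>0 and 70<J[r,c,0]<115 and 70<J[r,c,2]<100 and abs(J[r,c,1])<30])
        if len(col): print(c,col[0].round(1),col[-1].round(1))
    return im,d,J
E
python3 - <<'E'
from h import *
look()
E
```

```text
(array([88.05740132, -0.20463458, 93.35159731]), np.float64(-1.6374255657809649), array([ 2.94166071,  1.0293119 , -2.8722583 ]))
268 [ 88.7 -24.5  93.3] [ 93.2 -24.2  96.5]
272 [ 70.4 -24.5  70.3] [ 90.  -22.5  94.1]
288 [ 72.6 -16.1  70.2] [ 85.6 -15.4  83.9]
294 [ 73.6 -12.9  70.5] [ 90.3 -13.1  70.3]
340 [72.5 11.6 70.5] [85.5 11.  84. ]
348 [74.6 15.7 72.9] [85.4 15.  84.3]
364 [74.8 24.5 70. ] [89.3 22.2 93.1]
368 [89. 24. 94.] [92.6 23.9 95.5]
```

apply_moves(
  commands=[-0.2,0.0,-0.2,0,0,0,0.7,-0.1,0.0,-0.2,0,0,0,0.7,0,0,0,0,0,0,0.7],
)

```text
t: 7.9
tool_pos: [0.6398, -0.0143, 0.1108]
orientation: [0.183, -3.114, -0.008]
force: [-0.6, 0.4, 0.3]
opening: 0.0097
```

```bash
python3 - <<'E'
from h import *
look()
E
```

```text
(array([87.84377571, -0.22770742, 92.28992268]), np.float64(-1.264107589814497), array([-0.56948672,  0.37594494,  0.25987447]))
268 [ 88.  -24.5  92.3] [ 92.9 -24.3  95.6]
272 [ 75.5 -24.6  70.2] [ 89.7 -22.5  93.3]
288 [ 72.8 -16.1  70.2] [ 91.1 -16.3  70.1]
294 [ 71.7 -12.9  70.3] [ 92.9 -13.1  70. ]
340 [70.5 11.4 70.5] [85.5 10.9 84.3]
348 [74.7 15.7 71.3] [85.4 14.9 84.5]
364 [70.9 24.1 71. ] [88.4 21.9 93.9]
368 [88.4 24.  92.6] [91.9 23.7 95.7]
```

apply_moves(
  commands=[-0.15,0.0,-0.4,0,0.03,0,0.7,-0.05,0.0,-0.4,0,0.03,0,0.7,0,0,0,0,0,0,0.7],
)

```text
t: 8.32
tool_pos: [0.6399, -0.0143, 0.1045]
orientation: [0.18, -3.056, -0.013]
force: [0.2, 0.9, 2.3]
opening: 0.0099
```

```bash
python3 - <<'E'
from h import *
look()
E
```

```text
(array([86.8773319 , -0.11812129, 86.07192145]), np.float64(-4.585592998438225), array([0.15480894, 0.94971493, 2.26334329]))
268 [ 71.2 -25.8  70.3] [ 92.7 -24.4  87.2]
272 [ 75.9 -23.8  70.2] [ 88.3 -22.2  88.4]
288 [ 74.4 -15.4  72.3] [ 85.4 -14.8  84.5]
294 [ 73.2 -12.4  70.4] [ 84.6 -11.8  85.7]
340 [70.6 11.4 70.3] [84.4 10.6 84.8]
348 [74.6 15.3 74. ] [85.4 14.6 84.6]
364 [70.6 23.8 70.6] [87.8 22.2 86.8]
368 [87.1 24.2 85.9] [91.1 23.9 89.3]
```

The bar top is at z≈89, so its middle is at ≈86 and it is entering the gap. Continue down gently.

apply_moves(
  commands=[0.05,0.0,-0.35,-0.004,0.035,0,0.7,0.05,0.0,-0.35,-0.004,0.035,0,0.7,0,0,0,0,0,0,0.7],
)

```text
t: 8.75
tool_pos: [0.6405, -0.0142, 0.0975]
orientation: [0.175, -2.984, -0.007]
force: [2.6, 1.0, 3.0]
opening: 0.0098
```

```bash
python3 - <<'E'
from h import *
look()
E
```

```text
(array([86.19325174, -0.11141474, 79.20832955]), np.float64(-8.722347887472996), array([2.6009061 , 1.0000298 , 3.03111694]))
268 [ 70.7 -25.2  70.2] [ 91.9 -24.3  80.5]
272 [ 71.8 -23.2  70.1] [ 87.9 -22.3  80.6]
288 [ 74.6 -15.1  72. ] [ 83.9 -14.4  84. ]
294 [ 74.5 -12.   72.4] [ 80.5 -10.8  98.5]
340 [74.3 11.1 70.1] [80.   9.2 99.1]
348 [74.7 15.  71.2] [83.3 14.  84.6]
364 [73.2 23.2 70.6] [86.8 22.  81.5]
368 [72.8 25.2 70.2] [90.7 23.9 81.9]
```

Bar middle is now at z≈78, inside the gap. A further 4–5 mm.

apply_moves(
  commands=[0.05,0.0,-0.3,-0.003,0.03,0,0.7,0.05,0.0,-0.2,-0.003,0.02,0,0.7,0,0,0,0,0,0,0.7],
)

```text
t: 9.18
tool_pos: [0.6408, -0.0142, 0.0925]
orientation: [0.171, -2.93, -0.002]
force: [2.0, 1.2, 3.0]
opening: 0.01
```

```bash
python3 - <<'E'
from h import *
look()
E
```

```text
(array([85.43644284, -0.10947796, 74.35105533]), np.float64(-11.789461017050291), array([1.96858545, 1.16083305, 2.96165618]))
268 [ 70.3 -24.8  70.3] [ 91.3 -24.4  74.6]
272 [ 76.7 -22.8  70.4] [ 87.1 -22.2  76.7]
288 [ 74.5 -14.8  72.6] [ 81.3 -13.1  99.9]
294 [ 74.5 -11.9  72.3] [ 81.1 -10.7  98.4]
340 [74.6 10.7 71.6] [81.4  8.9 99.4]
348 [70.7 14.7 70.5] [81.2 12.4 97.4]
364 [70.3 22.6 70.4] [86.3 22.  75.8]
368 [70.8 24.6 70.5] [90.1 23.9 76.8]
```

Bar is down (z≈73, x≈90). Now I draw it back under the lips.

apply_moves(
  commands=[-0.3,-0.03,0,0,0,0,0.7,-0.3,-0.03,0,0,0,0,0.7,-0.2,-0.02,0,0,0,0,0.7,0,0,0,0,0,0,0.7],
)

```text
t: 9.72
tool_pos: [0.6362, -0.0146, 0.0944]
orientation: [0.172, -2.941, -0.002]
force: [1.3, 0.6, 1.3]
opening: 0.0097
```

```bash
python3 - <<'E'
from h import *
im,d,J=look(); cv2.imwrite("pics/w4.png",im)
E
```

```text
(array([81.05540229, -0.08896727, 76.28021409]), np.float64(-11.17669514368982), array([1.25221283, 0.58934563, 1.27204897]))
268 [ 71.6 -25.   70.1] [ 87.  -24.4  76.5]
272 [ 73.  -23.   70.8] [ 82.7 -22.2  78.5]
288 [ 71.1 -15.1  70.2] [ 76.6 -13.3  99.2]
294 [ 71.6 -12.1  70.2] [ 76.  -10.7  99.9]
340 [72.  10.9 70.8] [76.2  9.  99.2]
348 [74.1 14.9 70. ] [76.1 12.4 99.9]
364 [71.1 22.9 70. ] [82.2 22.3 75.9]
368 [70.1 24.9 70.3] [85.9 24.1 77.3]
```

View pics/w4.png

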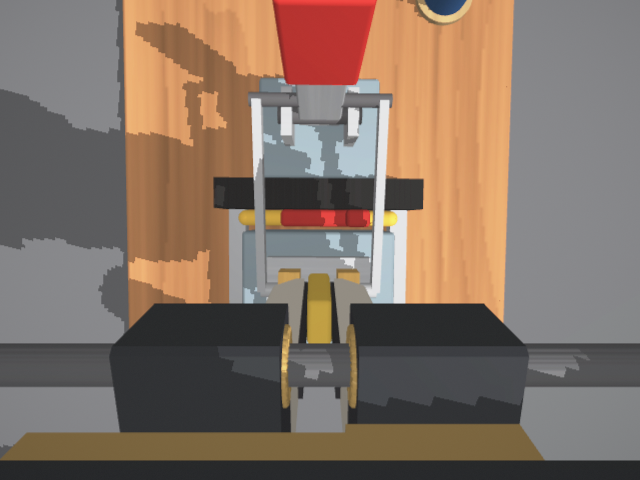

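The bar is at x≈85.6, z≈75 under the lips, and the lever now leans back past upright. One small nudge more, then release.

apply_moves(
  commands=[-0.2,-0.02,-0.2,0,0,0,0.7,-0.2,-0.02,-0.1,0,0,0,0.7,0,0,0,0,0,0,0.7],
)

```text
t: 10.15
tool_pos: [0.6349, -0.0148, 0.0932]
orientation: [0.173, -2.948, -0.002]
force: [1.9, 0.4, 0.3]
opening: 0.0099
```

```bash
python3 - <<'E'
from h import *
im,d,J=look()
hsv=cv2.cvtColor(im,cv2.COLOR_BGR2HSV); k=(hsv[...,1]>180)&((hsv[...,0]<8)|(hsv[...,0]>172))&(J[...,2]>85)&(abs(J[...,1])<25)&(d>0)&(J[...,0]<40); q=J[k]
print(np.percentile(q,[2,50,98],axis=0).round(1))
E
```

```text
(array([79.80625541, -0.13881676, 75.02592293]), np.float64(-10.785220132371409), array([1.85878712, 0.41963851, 0.27705288]))
268 [ 79.2 -25.   70.1] [ 85.9 -24.5  74.6]
272 [ 73.7 -22.9  70.1] [ 81.4 -22.2  77.4]
288 [ 73.4 -14.8  72.7] [ 75.3 -13.1  99.8]
294 [ 70.2 -12.   70. ] [ 75.4 -10.6  99.5]
340 [70.2 10.8 70.1] [75.   8.9 99.4]
348 [73.5 14.6 72. ] [75.1 12.4 98.4]
364 [74.7 22.8 70.1] [80.7 22.1 76.2]
368 [72.2 24.8 70. ] [84.5 24.  76.9]
[[-12.8 -12.4 115.3]
 [ -9.6   0.6 138. ]
 [ -4.8  13.5 152.8]]
```

Bar is at (84.4, 74) and the lever is about 99° above +x. Now release and retract along the tool axis.

apply_moves(
  commands=[0,0,0,0,0,0,2.6,0,0,0,0,0,0,2.6,0.4,0.05,2,0,0,0,2.6,0.8,0.1,4,0,0,0,2.6,0.8,0.1,4,0,0,0,0,0,0,0,0,0,0,0,0,0,0,0,0,0,0],
  squeeze=15,
)

```text
t: 11.08
tool_pos: [0.6528, -0.0129, 0.1984]
orientation: [0.172, -2.943, -0.002]
force: [-0.3, 0.0, -0.9]
opening: 0.0019
```

```bash
cat >> h.py <<'E'
def lev(phi,r,off,tilt):
    p,t=np.radians(phi),np.radians(tilt)
    return tcp(r*np.cos(p)+off*np.sin(p),74+r*np.sin(p)-off*np.cos(p),0,t)
def paddle(J,im,d):
    hsv=cv2.cvtColor(im,cv2.COLOR_BGR2HSV); k=(hsv[...,1]>180)&((hsv[...,0]<8)|(hsv[...,0]>172))&(J[...,2]>40)&(abs(J[...,1])<16)&(d>0)&(J[...,0]<40)&(J[...,0]>-100); q=J[k]
    print("paddle",len(q),np.percentile(q,[3,50,97],axis=0).round(1).tolist())
E
python3 - <<'E'
from h import *
im,d,J=look(); cv2.imwrite("pics/w5.png",im); paddle(J,im,d)
for n in ("bar","paddle","tab"): print(n,[jig(x[1]).round(1) for x in spot(n,"wrist")])
p=lev(99,62,30,-30); print(p[0]); plan([p])
E
```

```text
(array([ 97.76956946,  -0.27142814, 180.24484544]), np.float64(-11.096113188556606), array([-0.27683004,  0.01932365, -0.86785828]))
288 [ 79.1 -21.5  74.9] [107.3 -21.8  70.5]
294 [ 75.1 -16.5  85.1] [102.6 -16.6  84. ]
340 [75.  16.5 85.3] [103.3  16.7  84.6]
348 [79.8 23.1 75.9] [109.7  23.7  70.3]
paddle 2561 [[-19.0, -12.0, 116.9], [-11.4, 0.6, 146.7], [-5.2, 13.2, 161.0]]
bar [array([[81.1, -1.6, 73.2]])]
paddle [array([[-13.5,   1.2, 135.3]])]
tab [array([[87.3, -5.4, 96.3]])]
[ 0.57189842 -0.02179874  0.13992971]
cm [-8.03 -0.9  -5.72] rv [-0.05   0.325  0.002]
```

View pics/w5.png

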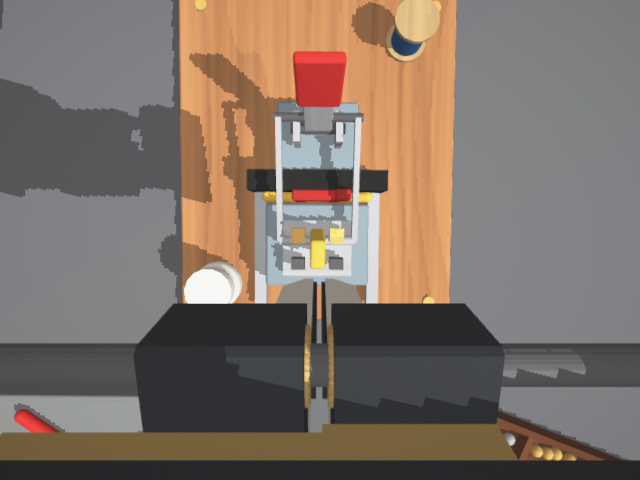

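The bar sits under the lips (298,236)/(336,236) and the lever leans ≈104°. Now bring the closed fingertips in front of the paddle.

apply_moves(
  commands=[-2.5,-0.3,0,-0.02,0.16,0,0,-2.5,-0.3,-2.5,-0.02,0.16,0,0,-2.0,-0.2,-2.5,0,0,0,0,0,0,0,0,0,0,0,0,0,0,0,0,0,0],
)

```text
t: 11.9
tool_pos: [0.5764, -0.0209, 0.1398]
orientation: [0.149, -2.597, 0.025]
force: [-1.3, 0.1, 1.1]
opening: 0.0004
```

```bash
python3 - <<'E'
from h import *
print(barnow(0)); s=read_state()
plan([lev(104,60,22,-30),lev(104,60,11,-30),lev(115,60,9,-30),lev(130,60,9,-28),lev(145,60,8,-26),lev(160,60,7,-22),lev(172,60,6,-18),lev(182,60,5,-14),lev(190,60,4,-12)])
E
```

```text
(array([ 24.54001421,   0.37858596, 139.77562721]), np.float64(-30.990599853968217), array([-1.27279997,  0.11423153,  1.11510303]))
cm [-1.75 -0.24 -0.22] rv [-0.009 -0.018  0.004]
cm [-1.06 -0.12 -0.27] rv [0. 0. 0.]
cm [-1.33 -0.15 -0.27] rv [0. 0. 0.]
cm [-1.44 -0.17 -0.64] rv [ 0.004 -0.035  0.   ]
cm [-1.28 -0.15 -1.08] rv [ 0.004 -0.035 -0.   ]
cm [-0.94 -0.11 -1.39] rv [ 0.008 -0.069  0.   ]
cm [-0.46 -0.05 -1.28] rv [ 0.008 -0.069  0.   ]
cm [-0.15 -0.02 -1.14] rv [ 0.008 -0.069 -0.   ]
cm [ 0.04  0.   -0.94] rv [ 0.004 -0.035 -0.   ]
```

apply_moves(
  commands=[-1.0,-0.12,-0.1,0,0,0,0,-0.6,-0.07,-0.1,0,0,0,0,-0.5,-0.06,-0.1,0,0,0,0,-0.5,-0.06,-0.15,0,0,0,0,-0.5,-0.06,-0.15,0,0,0,0,-0.5,-0.06,-0.15,0,0,0,0],
)

```text
t: 12.65
tool_pos: [0.5443, -0.0255, 0.1397]
orientation: [0.149, -2.612, 0.028]
force: [2.0, 1.0, 2.6]
opening: 0.0003
```

```bash
python3 - <<'E'
from h import *
m=camera_model("wrist"); print(barnow(0)); im,d=read_camera("wrist"); cv2.imwrite("pics/w6.png",im); J=jig(cloud(d,m).reshape(-1,3)).reshape(d.shape+(3,)); paddle(J,im,d)
plan([lev(a,60,o,t) for a,o,t in [(115,9,-30),(130,9,-28),(145,8,-26),(160,7,-22)]])
E
```

```text
(array([ -7.88880571,  -0.53847496, 139.7325256 ]), np.float64(-30.10654246240939), array([2.0345893 , 1.02273172, 2.61325123]))
paddle 1938 [[-24.6, -12.1, 143.8], [-19.1, 0.6, 157.2], [-15.3, 13.2, 160.1]]
cm [-0.89 -0.05 -0.74] rv [-0.009 -0.003  0.004]
cm [-1.44 -0.17 -0.64] rv [ 0.004 -0.035  0.   ]
cm [-1.28 -0.15 -1.08] rv [ 0.004 -0.035 -0.   ]
cm [-0.94 -0.11 -1.39] rv [ 0.008 -0.069  0.   ]
```

In contact at about 2–3 N. Follow the arc.

apply_moves(
  commands=[-0.7,-0.08,-0.4,0,0,0,0,-0.7,-0.08,-0.5,0,0,0,0,-0.7,-0.08,-0.5,0.002,-0.02,0,0,-0.7,-0.08,-0.5,0.002,-0.02,0,0],
)

```text
t: 13.2
tool_pos: [0.5159, -0.0289, 0.1215]
orientation: [0.151, -2.656, 0.026]
force: [3.7, 1.4, 3.6]
opening: 0.0006
```

```bash
python3 - <<'E'
from h import *
m=camera_model("wrist"); print(barnow(0)); im,d=read_camera("wrist"); J=jig(cloud(d,m).reshape(-1,3)).reshape(d.shape+(3,)); paddle(J,im,d)
plan([lev(a,60,o,t) for a,o,t in [(130,9,-28),(140,9,-28),(150,8,-26),(160,7,-22)]])
E
```

```text
(array([-36.5432564 ,  -0.6347877 , 121.54316302]), np.float64(-27.568981906311887), array([3.71915868, 1.37741513, 3.64338462]))
paddle 2854 [[-60.5, -11.8, 125.7], [-52.3, 0.9, 134.3], [-44.2, 13.6, 139.7]]
cm [0.56 0.12 0.47] rv [-0.008  0.007  0.004]
cm [-0.84 -0.1  -0.63] rv [0. 0. 0.]
cm [-0.77 -0.09 -0.85] rv [ 0.004 -0.035 -0.   ]
cm [-0.6  -0.07 -0.98] rv [ 0.008 -0.069  0.   ]
```

apply_moves(
  commands=[-0.6,-0.07,-0.7,0.004,-0.03,0,0,-0.6,-0.07,-0.8,0.004,-0.03,0,0,-0.4,-0.05,-0.8,0.004,-0.035,0,0],
)

```text
t: 13.62
tool_pos: [0.4988, -0.0308, 0.0986]
orientation: [0.158, -2.755, 0.018]
force: [2.6, -0.1, 5.8]
opening: 0.0007
```

```bash
python3 - <<'E'
from h import *
m=camera_model("wrist"); print(barnow(0)); im,d=read_camera("wrist"); J=jig(cloud(d,m).reshape(-1,3)).reshape(d.shape+(3,)); paddle(J,im,d)
plan([lev(a,60,o,t) for a,o,t in [(160,7,-22),(170,6,-18),(180,5,-14),(190,4,-12)]])
E
```

```text
(array([-53.67020996,  -0.51653997,  98.57767624]), np.float64(-21.914283186586808), array([ 2.60787154, -0.05425457,  5.77387207]))
paddle 2928 [[-80.7, -11.7, 101.1], [-71.4, 1.1, 105.1], [-61.7, 13.7, 108.3]]
cm [0.03 0.05 0.33] rv [-0.009  0.001  0.003]
cm [-0.4  -0.05 -1.08] rv [ 0.008 -0.069  0.   ]
cm [-0.19 -0.02 -1.13] rv [ 0.008 -0.069 -0.   ]
cm [ 0.02  0.   -1.15] rv [ 0.004 -0.035 -0.   ]
```

apply_moves(
  commands=[-0.2,-0.02,-0.8,0.006,-0.05,0,0,-0.15,-0.02,-0.8,0.006,-0.05,0,0],
)

```text
t: 13.92
tool_pos: [0.4944, -0.0314, 0.0818]
orientation: [0.164, -2.856, 0.009]
force: [0.6, 0.4, 3.2]
opening: 0.0006
```

```bash
python3 - <<'E'
from h import *
m=camera_model("wrist"); print(barnow(0)); im,d=read_camera("wrist"); J=jig(cloud(d,m).reshape(-1,3)).reshape(d.shape+(3,)); paddle(J,im,d)
plan([lev(a,60,o,t) for a,o,t in [(180,5,-14),(190,4,-12)]])
E
```

```text
(array([-58.19576402,  -0.60998068,  81.80443509]), np.float64(-16.08000879655422), array([0.55550592, 0.37220116, 3.21033787]))
paddle 2124 [[-86.3, -11.8, 79.1], [-76.0, 2.9, 80.4], [-66.2, 13.8, 81.6]]
cm [-0.09  0.04 -0.19] rv [-0.006 -0.036  0.002]
cm [ 0.02  0.   -1.15] rv [ 0.004 -0.035 -0.   ]
```

apply_moves(
  commands=[0,0,-0.5,0.003,-0.02,0,0,0,0,-0.4,0.003,-0.02,0,0,0.0,0,-0.2,0,0,0,0],
)

```text
t: 14.35
tool_pos: [0.4929, -0.0315, 0.0698]
orientation: [0.167, -2.896, 0.003]
force: [-4.0, 0.5, 17.4]
opening: 0.0005
```

```bash
cat > pm.py <<'E'
from h import *
m=camera_model("wrist"); print(barnow(0)); im,d=read_camera("wrist"); J=jig(cloud(d,m).reshape(-1,3)).reshape(d.shape+(3,)); paddle(J,im,d)
hsv=cv2.cvtColor(im,cv2.COLOR_BGR2HSV); k=(hsv[...,1]>180)&((hsv[...,0]<8)|(hsv[...,0]>172))&(J[...,2]>40)&(abs(J[...,1])<12)&(d>0)&(J[...,0]<-63)&(J[...,0]>-82); q=J[k]
a=np.polyfit(q[:,0],q[:,2],1); print("face fit deg",180+np.degrees(np.arctan(a[0])), "z at x=-62",np.polyval(a,-62), "home: 66.5")
E
python3 pm.py
```

```text
(array([-59.63161985,  -0.48178348,  69.84210284]), np.float64(-13.787674443076726), array([-3.97415175,  0.49447815, 17.4460704 ]))
paddle 2476 [[-85.4, -11.8, 62.0], [-76.3, 0.9, 64.1], [-67.4, 13.8, 66.2]]
face fit deg 190.0382559694746 z at x=-62 66.72093977782048 home: 66.5
```

The lever reads 190° with the reaction at 17 N, so it is on its stop. Lift straight off and check.

apply_moves(
  commands=[0,0,0.5,0,0,0,0,0.3,0,2,0,0,0,0,1,0.1,4,0,0,0,0,1,0.1,5,0,0,0,0,0,0,0,0,0,0,0,0,0,0,0,0,0,0,0,0,0,0,0,0,0],
)

```text
t: 15.28
tool_pos: [0.5143, -0.0291, 0.1853]
orientation: [0.167, -2.888, 0.002]
force: [-0.2, 0.2, -0.1]
opening: 0.0003
```

```bash
python3 pm.py; python3 - <<'E'
from h import *
im,d=read_camera("wrist"); cv2.imwrite("pics/w7.png",im)
for n in ("bar","paddle","tab","hook","spool_blue","jar"): print(n,[jig(x[1]).round(1) for x in spot(n,"wrist")[:1]])
J=jig(cloud(d,camera_model("wrist")).reshape(-1,3)).reshape(d.shape+(3,))
g=(J[...,0]>60)&(J[...,0]<82)&(abs(abs(J[...,1])-22)<2)&(abs(J[...,2]-76)<5); q=J[g]; print("bar/leg",g.sum(),np.percentile(q,[2,50,98],axis=0).round(1).tolist() if g.any() else "")
E
```

```text
(array([-38.1761407 ,  -0.61602206, 185.29229629]), np.float64(-14.231634980540285), array([-0.2422918 ,  0.16422997, -0.12247311]))
paddle 1037 [[-85.0, -11.9, 62.2], [-73.8, 2.3, 64.8], [-45.2, 14.0, 69.4]]
face fit deg 189.3117226039887 z at x=-62 66.6492396272936 home: 66.5
bar [array([[67.4, -1.5, 72.5]])]
paddle [array([[-61.1,  -2.1,  59.3]])]
tab []
hook []
spool_blue [array([[-83.3,  72.6,  17.2]])]
jar [array([[68.7, -1.6, 76.3]])]
bar/leg 0
```

View pics/w7.png

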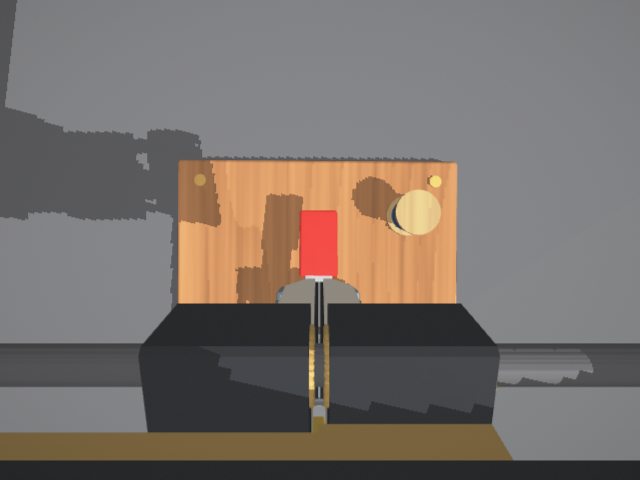

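The wrist view shows the red paddle flat at (318,243), pointing away from the hook, and the blue spool undisturbed at (415,212). One last look at the bar from the fixed cameras, then hand in.

```bash
python3 - <<'E'
from h import *
for c in ("scene","side"):
    im,d=read_camera(c)
    for n in ("bar","paddle","hook","jar"): print(c,n,[jig(x[1]).round(1) for x in spot(n,c)[:1]])
    u,v=px(c,[.63,-.015,.08]).astype(int); cv2.imwrite(f"pics/{c}9.png",cv2.resize(im[v-50:v+50,u-66:u+66],None,fx=5,fy=5))
E
```

```text
scene bar [array([[64.8,  0.9, 78.3]])]
scene paddle [array([[-59.7,  -0. ,  69.1]])]
scene hook [array([[78.6, -4.4, 74.2]])]
scene jar [array([[121.7, -85.8,  20.3]])]
side bar [array([[81.5,  1.4, 73.3]])]
side paddle [array([[-60.1,   5.2,  65.1]])]
side hook [array([[83.9,  2.3, 69.4]])]
side jar [array([[119.5, -81.3,  18.3]])]
```

View pics/scene9.png

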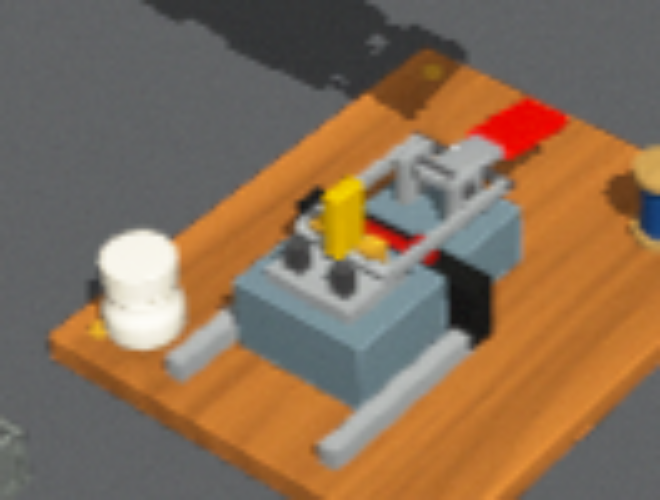

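The scene crop shows the lever laid over, with the red paddle at (520,130). The tab is upright at (343,218) and the bar is behind the hook, in front of the guard. Jar and spool are in place.

```bash
python3 -c "
from h import *
print(close_job(), read_state()['t'])"
```

```text
the job is handed in; nothing more can be done
the job is handed in; nothing more can be done
```

The toy blank is clamped. The bar is seated under the hook's lips, the lever is home, and the arm is clear. I handed the job in at about 16 s of the 64 s allowed.

**What I did:** I pinched the tab and lowered the bar into the gap, which the wrist camera put at about jig x 91 mm (hook shifted about +5 mm). I then drew the bar back under the lips, let go, and pushed the lever over with closed fingertips. Readings stayed near 6 N until the stop, where I measured 17 N.

**Last checks:**
- **Lever:** after lift-off the paddle face fitted at 189.3°, against 190° for home. The limit works out to about 186.5°.
- **Bar before the throw:** it was at x about 84 mm, z about 74 mm.
- **Bar after the throw:** the detectors disagreed on x: wrist 67 mm, scene 65 mm, side 82 mm (the last outside the 64–76 mm window). The three z readings were within 72–79 mm. With the lever home and an 88 mm bail the geometry gives about 70 mm, and the picture shows the bar behind the lips.
- **Jaw:** I did not measure its travel directly. By geometry it should be drawn in about 14 mm, close to the top of its 3–15 mm range.
- **Bystanders:** the jar and blue spool are where they were, to within the detectors' few millimetres. I did not re-measure the others, and the arm felt no unexpected contact.

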